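Lean the amber glass plate on the drying rack

ROBOT

A 6-joint arm with a two-finger parallel gripper is mounted at the origin on a cart in front of the work surface, level with it; the furniture and walls round the work are solid. World frame = base frame: x ahead of the robot, y to its left, z up, the work surface at z = 0. Lengths are in m, angles in rad, forces in N, time in s.
With the tool pointing down it reaches from about 0.35 to 0.775 m from the base axis. Payload 7.3 kg.
Tool frame: the origin (TCP) lies at the very end of the fingers, on their centre line; the grasp point (between the pads) lies 19 mm behind it; z points along the fingers, y is the direction in which the jaws open and shut (so a half turn about z gives the same grasp; the last joint's range is limited). The gripper opens to 92 mm and grips with 3 to 60 N. Pads are 19 mm wide; open, the fingers measure 130 mm over their backs; the gripper's body (75 mm by 190 mm) begins 47 mm behind the grasp point.
Start: joints at [-1.446, 0.342, 1.524, -0, 1.275, -0.146], TCP at [0.14, -0.506, 0.227] pointing down, gripper open.
Joint ranges: [-2.53, 2.53], [-0.77, 2.02], [0.04, 2.7], [-1, 4.14], [0.28, 2.66], [-3.11, 3.11]. Speed limits (rad/s): [2.57, 2.57, 3.14, 3.14, 3.14, 3.14].

INTERFACE

Orientations are given as [roll, pitch, yaw] about the fixed x, y, z axes, in that order (R = Rz(yaw) Ry(pitch) Rx(roll)).
In Python, from cell import observe, read_camera, camera_info, hand_in gives the robot as it stands.
- The arm moves only by the tool jog_arm, never from a script. Its argument "rows" is one flat list of numbers, 5 for each row, row after row: the finger opening in mm, from 0 to 91.8, then the shift along the tool's x, y, z in mm, then the turn about the tool's z in degrees. In form: [gripper, tx, ty, tz, roll, gripper, tx, ty, tz, roll, ...]. A call has 1 to 20 rows; each row shifts and turns the commanded pose from where the row before left it, along the tool's axes as they then stand; what a row does not reach is not made up. A row lasts 1/10 s, in which the tool goes at most 50 mm and 8.59 degrees, less where a joint would pass 70% of its speed; a pose out of reach is approached as far as the arm can. A call with a gripper value outside its range is refused whole. The fingers move at their own pace and stop on an object; "grip_force" is the grip in N (left out, the last holds). Time passes only in rows, so rows that do not move let the fingers close. It gives the time, the measured TCP pose, the force and the opening at its end, in the units of the state.
- observe(): the state, without advancing time (a new reading comes with each control period).
- read_camera(name): name is "scene" or "side" or "wrist"; returns (picture, depth): 384x512x3 uint8, red, green, blue; 384x512 float32, m along the optical axis (not along the pixel's ray), 0 where there is no reading.
- camera_info(name): a dict with "fx", "fy", "cx", "cy" (pixels), "extrinsics" (4x4, takes a point from camera to world coordinates); the wrist camera has in their place "tool_from_camera" (4x4, takes a point from camera to tool coordinates, whose origin is the TCP and whose axes are the flange's). Camera axes: x right, y up, looking along -z (the intrinsics and any distortion apply to the point x, -y, -z); pixel columns grow to the right and rows downward; lengths in m; the calibration is good to about 2 mm. A picture is of the moment at which its call begins: read the wrist's pose just before it. camera_info takes no time and is no camera call.
- hand_in(): hands the job in, once; it reports no verdict.
The state is a dict: "time": time; "qpos": joint angles; "qvel": joint speeds; "joint_efforts": joint torques, N m; "tool_pos": TCP position; "tool_rot": TCP orientation; "contact_force": force on the tool from outside, world axes, zero at the start; "torque": the same for the moment, N m; "opening": finger opening in m.
Only numpy, scipy, OpenCV 4.12 (cv2) and the standard library are available. Lean on these libraries where they do the work, as an engineer would, in place of code of your own. Each camera call takes 0.05 s, during which the arm holds its last target. There are 200 camera calls.

TASK

Take the amber glass plate out of the grey slotted stand and lean it on the drying rack to dry: its bottom edge along the yellow line, centred between the posts, its back resting against the steel rail so that it leans back about 20 degrees and stays there without sliding. Leave the green plate standing in its slot.

Things in the scene. Friction and masses are not known exactly. Their poses are not given: they have to be found in the camera images.
- amber_plate: the amber (brown-yellow) glass plate, 8 mm thick (its x axis), 90 mm wide (y), 150 mm tall (z), about 0.25 kg, all edges plain. Origin: middle of its bottom edge face; z points up the plate. It starts upright in one of the two slots of plate_stand, its bottom 8 mm above the table and its top 158 mm above the table; draw it straight up by at least 25 mm to free it
- green_plate: the green glass plate of the same shape, size and axes, standing in the other slot; to be left alone. Which plate stands in which slot varies
- plate_stand: fixed grey block 130 x 120 x 28 mm (x, y, z) with two slots, each 11 mm wide (x), 94 mm long (y), 20 mm deep, centred at x = -40 mm and x = +40 mm. Origin: centre of the underside, on the table; z up
- drying_rack: fixed rack: base with a black rubber mat (x -34 to +26 mm, top at z = 10 mm), a yellow line on it along y at x = 0, and a steel rail 10 mm thick along y (axis at x = 35.8, z = 83.5 mm) on posts at y = -72 and +72. Origin: on the table under the line's middle; x from line to rail, z up. A plate with bottom middle on the line and back on the rail leans 20 degrees to +x

How it is judged:
By the outcome, as a careful person would: the job done as asked, in the order asked, and still so for the second after the job is handed in, with the robot touching nothing.
It also fails if it takes over 35 s, if anything falls off the work surface, if the arm or the gripper's body presses on something with over 40 N, if the wrist force passes 120 N, or if a joint passes its speed limit or range.

## Working session

There is one attempt and no reset: what is moved stays moved. The work goes in short steps, Python scripts to look and compute and a tool call to move; the robot and the scene stay as the last step left them, time stands still between calls to the robot, and variables do not carry over. Pictures are saved under pics/ and viewed, about 8 in all and at most 12, crops included, and the job is handed in when it is done.

Besides the shell and the picture viewer there is one more tool, called after ">>>" by a JSON object that holds its "name" and its "arguments". jog_arm: Moves the arm, as the interface text tells. Its arguments: {"type":"object","properties":{"rows":{"type":"array","items":{"type":"number"}},"grip_force":{"type":"number"}},"required":["rows"]}

```bash
mkdir -p pics; ls
python3 - <<'E'
from cell import *
import cv2,numpy as np
s=observe();print(s)
for n in("scene","side"):
    p,d=read_camera(n);np.savez(f"pics/{n}0.npz",p=p,d=d);cv2.imwrite(f"pics/{n}0.png",p[...,::-1]);print(n,camera_info(n))
a=cv2.imread("pics/scene0.png");b=cv2.imread("pics/side0.png")
print(camera_info("wrist"))
E
```

```text
pics
{'time': 0.0, 'qpos': array([-1.44599642e+00,  3.42701904e-01,  1.52501300e+00, -1.06452065e-05,
        1.27538916e+00, -1.46019481e-01]), 'qvel': array([ 0.00079687, -0.00110301, -0.00130529,  0.00031082,  0.0002309 ,
       -0.00057765]), 'joint_efforts': array([ 3.24854584e-03, -4.31232798e+01, -2.44221890e+01,  7.20433728e-02,
        5.57705818e-02, -1.08338377e-04]), 'tool_pos': array([ 0.14040626, -0.50545807,  0.22605717]), 'tool_rot': array([-3.14009585e+00, -2.09840016e-04,  2.70822339e-01]), 'contact_force': array([ 0.01753689,  0.27533582, -0.3228681 ]), 'torque': array([-0.03876768,  0.03232179, -0.01664573]), 'opening': 0.09180757085643469}
scene {'fx': 430.7767258249025, 'fy': 430.7767258249025, 'cx': 246.16469725728513, 'cy': 190.24997300762243, 'extrinsics': array([[-0.86456835,  0.25321792, -0.43405329,  0.13293321],
       [-0.50245552, -0.42228819,  0.75446082,  0.83529731],
       [ 0.00774742,  0.87037542,  0.49232775,  0.46428677],
       [ 0.        ,  0.        ,  0.        ,  1.        ]])}
side {'fx': 465.7934283174669, 'fy': 465.7934283174669, 'cx': 259.49284657929746, 'cy': 192.1434654689924, 'extrinsics': array([[-0.04917463, -0.71136038,  0.70110504,  1.13887011],
       [ 0.99876011, -0.02957414,  0.04004505,  0.25409533],
       [-0.00775188,  0.70220495,  0.71193267,  0.65575835],
       [ 0.        ,  0.        ,  0.        ,  1.        ]])}
{'fx': 325.7558830358082, 'fy': 325.7558830358082, 'cx': 257.87676752436465, 'cy': 194.8821480494144, 'tool_from_camera': array([[ 2.00817422e-05,  9.66493764e-01,  2.56690093e-01,
         6.93928953e-02],
       [ 9.99999998e-01, -3.66420092e-05,  5.97316830e-05,
        -1.18595132e-03],
       [ 6.71359399e-05,  2.56690091e-01, -9.66493762e-01,
        -1.58568562e-01],
       [ 0.00000000e+00,  0.00000000e+00,  0.00000000e+00,
         1.00000000e+00]])}
```

View pics/scene0.png

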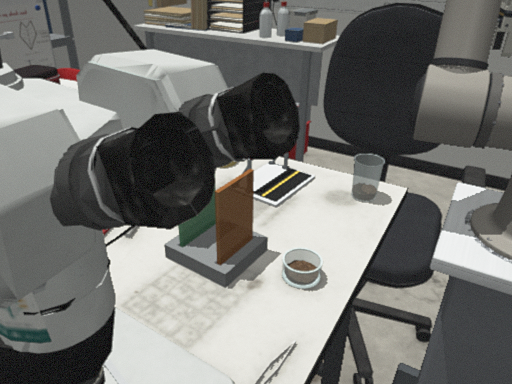

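View pics/side0.png

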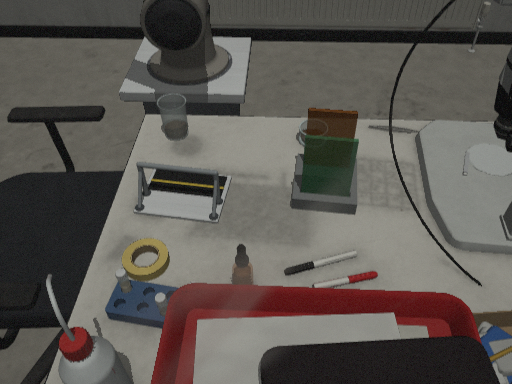

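Scene: the amber plate (about 236,215) is nearer that camera in the stand, green behind it, and the rack is at (283,183). Side: the amber plate is at the back (332,122), green in front (330,165), and the rack line runs (150,182)–(215,186), with the rail towards the side camera.

```bash
cat > h.py <<'E'
import numpy as np,cv2
from cell import camera_info
def ray(n,uv,E=None):
    c=camera_info(n);E=c["extrinsics"] if E is None else E
    uv=np.atleast_2d(np.asarray(uv,float))
    d=np.c_[(uv[:,0]-c["cx"])/c["fx"],-(uv[:,1]-c["cy"])/c["fy"],-np.ones(len(uv))]
    return E[:3,3],d@E[:3,:3].T
def onz(n,uv,z,E=None):
    o,d=ray(n,uv,E);return o+d*((z-o[2])/d[:,2])[:,None]
def proj(n,P,E=None):
    c=camera_info(n);E=c["extrinsics"] if E is None else E
    q=(np.atleast_2d(P)-E[:3,3])@E[:3,:3]
    return np.c_[c["cx"]-c["fx"]*q[:,0]/q[:,2],c["cy"]+c["fy"]*q[:,1]/q[:,2]]
def cloud(n,d,E=None):
    v,u=np.mgrid[:384,:512];o,r=ray(n,np.c_[u.ravel(),v.ravel()],E)
    return (o+r*d.ravel()[:,None]).reshape(384,512,3)
E
python3 - <<'E'
from h import *
np.set_printoptions(precision=4,suppress=True)
print(proj("side",[[0,0,0],[.14,-.506,.227]]),proj("scene",[[0,0,0],[.14,-.506,.227]]))
for n in("side","scene"):
    f=np.load(f"pics/{n}0.npz");p,d=f["p"],f["d"];C=cloud(n,d);h=cv2.cvtColor(p,cv2.COLOR_RGB2HSV)
    for nm,lo,hi in(("amber",(8,130,50),(18,255,200)),("green",(60,80,30),(90,255,160)),("yellow",(20,120,120),(30,255,255))):
        m=cv2.inRange(h,lo,hi);k,l,st,ce=cv2.connectedComponentsWithStats(m)
        for i in range(1,k):
            if st[i,4]>60:
                mm=(l==i).astype(np.uint8);ct=cv2.findContours(mm,0,2)[0][0]
                P=C[(l==i)&(d>0)]
                print(n,nm,st[i],cv2.approxPolyDP(ct,4,True)[:,0].tolist(),len(P),np.median(P,0) if len(P) else 0)
                if nm=="yellow":print(" box",cv2.boxPoints(cv2.minAreaRect(ct)).tolist())
    m=(C[...,2]>.02)&(C[...,2]<.036)&(d>0);print(n,"z20-36",m.sum())
    k,l,st,ce=cv2.connectedComponentsWithStats(m.astype(np.uint8))
    for i in range(1,k):
        if st[i,4]>200:
            P=C[l==i];print(st[i],P.min(0),P.max(0),np.median(P,0), cv2.minAreaRect(P[:,:2].astype(np.float32)))
a=cv2.imread("pics/side0.png")[90:230,120:370];b=cv2.imread("pics/scene0.png")[150:290,150:330]
cv2.imwrite("pics/z0.png",np.hstack([cv2.resize(x,None,fx=560/x.shape[0]*.45 if 0 else s,fy=s,interpolation=2) for x,s in((a,1.8),(b,1.8))]))
E
```

```text
[[189.124   61.7047]
 [-58.25    -2.0692]] [[531.7247 235.9737]
 [499.6397  52.5978]]
side amber [308 108  50  30 713] [[309, 108], [308, 117], [329, 123], [328, 134], [352, 137], [356, 118], [349, 115], [356, 111]] 711 [0.4405 0.3594 0.1417]
side amber [307 126  17   9  90] [[323, 131], [316, 126], [307, 129], [310, 134]] 90 [0.437  0.3198 0.1112]
side green [301 165  38  28 583] [[301, 191], [316, 191], [338, 167], [303, 165]] 579 [0.5173 0.3185 0.0705]
side yellow [152 179  61   9  92] [[152, 179], [212, 187]] 92 [0.4835 0.0613 0.0102]
 box [[151.85498046875, 180.2691192626953], [152.0225830078125, 178.8025665283203], [212.1514892578125, 185.67445373535156], [211.98388671875, 187.14100646972656]]
side yellow [122 239  46  36 436] [[163, 244], [154, 240], [163, 256], [154, 267], [143, 272], [128, 264], [131, 249], [152, 244], [152, 239], [127, 248], [123, 265], [136, 274], [153, 272], [167, 254]] 434 [0.674  0.0283 0.0188]
 box [[118.17649841308594, 245.70590209960938], [162.64707946777344, 234.58827209472656], [170.8823699951172, 267.5294494628906], [126.41178894042969, 278.647094
[... 2633 characters left out ...]
21250916, 0.027295157313346863), (0.014450711198151112, 0.08970370143651962), 23.667943954467773)
[ 164  219  104   60 2349] [0.4029 0.2871 0.02  ] [0.5431 0.4097 0.036 ] [0.4633 0.3737 0.0282] ((0.4730520248413086, 0.34371864795684814), (0.12229887396097183, 0.13175630569458008), 84.7868881225586)
[283 248  40  33 645] [0.2917 0.2923 0.02  ] [0.3543 0.3575 0.036 ] [0.3223 0.3273 0.0287] ((0.3232252299785614, 0.324561208486557), (0.061319708824157715, 0.06402570009231567), 25.862770080566406)
[ 103  307  132   77 5214] [0.3065 0.5397 0.0207] [0.5128 0.6359 0.0336] [0.4135 0.5769 0.0238] ((0.41244569420814514, 0.5918272733688354), (0.09071800112724304, 0.20699499547481537), 86.18522644042969)
```

Run:
```python
import cv2,numpy as np
a=cv2.imread("pics/side0.png")[95:225,125:365];b=cv2.imread("pics/scene0.png")[150:290,150:330]
x=cv2.resize(a,(800,433),interpolation=2)
cv2.imwrite("pics/z1.png",x)
```

```text
(no output)
```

View pics/z1.png

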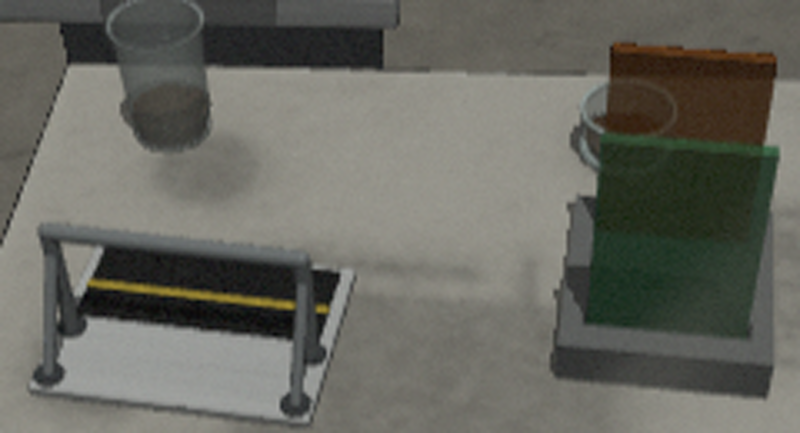

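The side crop shows amber in the slot nearer the robot (crop 610–775, 45–240) and green in the other. The rail runs from (45,230) to (305,258), on the +x side of the yellow line. Next I'll measure the rack, the rail and any obstacles.

Run:
```python
from h import *
np.set_printoptions(precision=4,suppress=True)
for n in("side","scene"):
    f=np.load(f"pics/{n}0.npz");d=f["d"];C=cloud(n,d)
    R=(d>0)&(C[...,0]>.35)&(C[...,0]<.62)&(C[...,1]>-.06)&(C[...,1]<.2)
    for lo,hi in((.003,.014),(.076,.1)):
        P=C[R&(C[...,2]>lo)&(C[...,2]<hi)]
        if len(P)>20:
            r=cv2.minAreaRect(P[:,:2].astype(np.float32));print(n,lo,len(P),r,P[:,2].max())
    m=(d>0)&(C[...,2]>.17)&(abs(C[...,0]-.45)<.35)&(abs(C[...,1]-.15)<.45);P=C[m]
    print("high",len(P),P.min(0) if len(P) else 0,P.max(0) if len(P) else 0)
for n,uv in(("side",[[152,179.5],[212,186.4]]),("scene",[[262.2,195.3],[297.9,170.8]])):
    q=onz(n,uv,.0105);print("line",q[:, :2],"mid",q.mean(0),"angle of y",np.degrees(np.arctan2(*(q[np.argmax(q[:,1])]-q[np.argmin(q[:,1])])[[1,0]])))
# amber top edge: side crop corners
q=onz("side",[[125+612*.3,95+43*.3],[125+775*.3,95+55*.3]],.158);print("amber top",q,q.mean(0))
q=onz("side",[[125+600*.3,95+136*.3],[125+778*.3,95+150*.3]],.158);print("green top",q,q.mean(0))
```

```text
side 0.003 3595 ((0.48537319898605347, 0.07038770616054535), (0.2584376335144043, 0.2691209018230438), 89.9959945678711) 0.013984901005222983
side 0.076 464 ((0.5226451754570007, 0.0683806836605072), (0.15188615024089813, 0.011892318725585938), 82.73187255859375) 0.0904511275619927
high 3517 [ 0.1425 -0.036   0.17  ] [0.5984 0.5962 0.3556]
scene 0.003 1735 ((0.5015053749084473, 0.06714533269405365), (0.1874481588602066, 0.1716209053993225), 63.027591705322266) 0.013843215592078129
scene 0.076 21 ((0.5234432220458984, 0.13758762180805206), (0.013036264106631279, 0.005459591746330261), 61.53925704956055) 0.08643607679348919
high 11181 [ 0.1    -0.0348  0.17  ] [0.4197 0.5711 0.4266]
line [[0.4768 0.0008]
 [0.4914 0.1234]] mid [0.4841 0.0621 0.0105] angle of y 83.21110353305573
line [[ 0.4933  0.1412]
 [ 0.4759 -0.0017]] mid [0.4846 0.0698 0.0105] angle of y 83.02261165891638
amber top [[0.4293 0.305  0.158 ]
 [0.4371 0.3928 0.158 ]] [0.4332 0.3489 0.158 ]
green top [[0.5109 0.2969 0.158 ]
 [0.5187 0.3864 0.158 ]] [0.5148 0.3416 0.158 ]
```

Run:
```python
from h import *
np.set_printoptions(precision=3,suppress=True)
for n in("side","scene"):
    f=np.load(f"pics/{n}0.npz");d=f["d"];C=cloud(n,d)
    m=(d>0)&(C[...,2]>.17)&(abs(C[...,0]-.4)<.5)&(C[...,1]>-.7)&(C[...,1]<.75)
    k,l,st,_=cv2.connectedComponentsWithStats(m.astype(np.uint8))
    for i in range(1,k):
        if st[i,4]>40:P=C[l==i];print(n,st[i],P.min(0),P.max(0))
    P=C[m&(C[...,1]>.1)]
    H,xe,ye=np.histogram2d(P[:,0],P[:,1],bins=[np.arange(-.1,.91,.1),np.arange(.1,.76,.1)]);print(H.astype(int))
```

```text
side [ 140    0   68   50 2959] [ 0.002 -0.036  0.17 ] [0.261 0.095 0.275]
side [389   0  67 125 447] [0.42  0.438 0.17 ] [0.489 0.513 0.356]
side [493   0  19   6  92] [0.323 0.609 0.315] [0.364 0.628 0.332]
side [497  48  15  61 579] [0.376 0.613 0.17 ] [0.507 0.661 0.26 ]
side [505 131   7  22 116] [0.568 0.59  0.199] [0.598 0.596 0.226]
side [ 46 274  21  51 286] [ 0.846 -0.005  0.201] [0.9   0.031 0.235]
side [  163   283   318    60 15304] [0.841 0.136 0.174] [0.9   0.468 0.207]
[[   0    0    0    0    0    0]
 [   0    0    0    0    0    0]
 [   0    0    0    0    0    0]
 [   0    0    0    0    0    0]
 [   0    0    0    0    0  207]
 [   0    0    0  399   48  457]
 [   0    0    0    0  116    7]
 [   0    0    0    0    0    0]
 [   0    0    0    0    0    0]
 [3078 4723 4619 2884    0    0]]
scene [    0     0   300   376 51955] [0.208 0.529 0.17 ] [0.432 0.75  0.427]
scene [  333     0   179   151 16612] [ 0.079 -0.63   0.17 ] [0.617 0.097 0.394]
scene [ 0 32 15  8 94] [0.423 0.648 0.408] [0.43  0.658 0.413]
[[    0     0     0     0     0     0]
 [    0     0     0     0     0     0]
 [    0     0     0     0     0     0]
 [    0     0     0     0     0 11064]
 [    0     0     0     0     0 10801]
 [    0     0     0     0   394   793]
 [    0     0     0     0     0     0]
 [    0     0     0     0     0     0]
 [    0     0     0     0     0     0]
 [    0     0     0     0     0     0]]
```

Run:
```python
from h import *
np.set_printoptions(precision=3,suppress=True)
f=np.load("pics/side0.npz");d=f["d"];C=cloud("side",d)
P=C[(d>0)&(C[...,2]>.05)&(C[...,1]>.42)&(C[...,1]<.53)&(C[...,0]>.3)&(C[...,0]<.65)]
for z in np.arange(.05,.45,.03):
    q=P[abs(P[:,2]-z)<.015]
    if len(q):print(z,len(q),q.mean(0),q.min(0),q.max(0))
f=np.load("pics/scene0.npz");d=f["d"];C=cloud("scene",d)
P=C[(d>0)&(C[...,2]>.17)&(C[...,1]>-.7)&(C[...,1]<.1)&(C[...,0]>.0)&(C[...,0]<.7)]
H,_,_=np.histogram2d(P[:,0],P[:,1],bins=[np.arange(0,.71,.1),np.arange(-.7,.11,.1)]);print(H.astype(int))
```

```text
0.05 53 [0.599 0.498 0.057] [0.587 0.488 0.05 ] [0.612 0.507 0.065]
0.08 91 [0.572 0.479 0.079] [0.553 0.466 0.066] [0.592 0.491 0.094]
0.11 78 [0.54  0.459 0.11 ] [0.524 0.45  0.096] [0.558 0.469 0.125]
0.14 65 [0.511 0.447 0.14 ] [0.497 0.441 0.126] [0.526 0.453 0.155]
0.16999999999999998 67 [0.489 0.441 0.169] [0.477 0.438 0.155] [0.503 0.446 0.185]
0.2 56 [0.469 0.441 0.201] [0.458 0.438 0.186] [0.478 0.445 0.215]
0.22999999999999998 65 [0.452 0.446 0.231] [0.442 0.441 0.215] [0.462 0.452 0.245]
0.26 67 [0.441 0.455 0.261] [0.434 0.449 0.246] [0.448 0.463 0.275]
0.29 73 [0.431 0.468 0.29 ] [0.425 0.459 0.275] [0.436 0.478 0.305]
0.32 87 [0.426 0.486 0.32 ] [0.421 0.475 0.305] [0.43  0.497 0.335]
0.35 68 [0.423 0.503 0.346] [0.42  0.494 0.336] [0.426 0.513 0.356]
[[   0    0    0    0    0    0    0  298]
 [   0  265  533    0    0    0  306 7085]
 [   0    0    0    0    0    0  160 3236]
 [ 125 1638    0    0    0    0    0    0]
 [ 110 1696    0    0    0    0    0    0]
 [  72 1052    0    0    0    0    0    0]
 [   4   32    0    0    0    0    0    0]]
```

>>> {"name": "jog_arm", "arguments": {"rows": [40, 35.5, -19.7, -8.5, 0, 40, 35.5, -19.7, -8.5, 0, 40, 35.5, -19.7, -8.5, 0, 40, 35.5, -19.7, -8.5, 0, 40, 35.5, -19.7, -8.5, 0, 40, 35.5, -19.7, -8.5, 0, 40, 35.5, -19.7, -8.5, 0, 40, 35.5, -19.7, -8.5, 0, 40, 35.5, -19.7, -8.5, 0, 40, 15.8, -36, 0, 0, 40, 15.8, -36, 0, 0, 40, 15.8, -36, 0, 0, 40, 15.8, -36, 0, 0, 40, 15.8, -36, 0, 0, 40, 15.8, -36, 0, 0, 40, 15.8, -36, 0, 0, 40, 15.8, -36, 0, 0, 40, 15.8, -36, 0, 0]}}

```text
time: 1.9
tool_pos: [0.451, 0.1023, 0.303]
tool_rot: [3.142, 0.0, 0.271]
contact_force: [1.0, -0.6, 0.5]
opening: 0.0402
```

>>> {"name": "jog_arm", "arguments": {"rows": [40, 0, 0, 0, -8.5, 40, 0, 0, 0, -8.5, 40, 0, 0, 0, -8.5, 40, 0, 0, 0, -8.5, 40, 0, 0, 0, -8.5, 40, 0, 0, 0, -8.5, 40, 0, 0, 0, -8.5, 40, 0, 0, 0, -8.5, 40, 0, 0, 0, -8.5, 40, 0, 0, 0, -8.5, 40, 0, 0, 0, -8.5, 40, 0, 0, 0, -8.5, 40, 0, 0, 0, -8.5, 40, 0, 0, 0, -8.5, 40, 0, 0, 0, -8.5, 40, 0, 0, 0, -8.5, 40, 0, 0, 0, -8.5, 40, 0, 0, 0, -8.5, 40, 0, 0, 0, -8.5, 40, 0, 0, 0, -8.5]}}

```text
time: 3.9
tool_pos: [0.451, 0.1007, 0.3028]
tool_rot: [-3.142, -0.001, -3.039]
contact_force: [1.3, -0.4, -0.0]
opening: 0.0402
```

>>> {"name": "jog_arm", "arguments": {"rows": [40, 0, 0, 0, -8.5, 40, 0, 0, 0, -8.5, 40, 0, 0, 0, -8.5, 40, 0, 0, 0, -8.5, 40, 0, 0, 0, -8.5, 40, 0, 0, 0, -8.5, 40, 0, 0, 0, -8.5, 40, 0, 0, 0, -8.5, 40, 0, 0, 0, -8.5, 40, 0, 0, 0, -3, 40, 0, 0, 0, 0]}}

```text
time: 5.0
tool_pos: [0.4511, 0.1007, 0.3029]
tool_rot: [3.141, -0.0, -1.658]
contact_force: [-0.3, 0.3, 0.9]
opening: 0.0403
```

```bash
cat >> h.py <<'E'
from scipy.spatial.transform import Rotation as Ro
def wristE(s):
    T=np.eye(4);T[:3,:3]=Ro.from_euler("xyz",s["tool_rot"]).as_matrix();T[:3,3]=s["tool_pos"]
    return T@camera_info("wrist")["tool_from_camera"]
E
python3 - <<'E'
from h import *
from cell import *
s=observe();p,d=read_camera("wrist");E=wristE(s);np.savez("pics/w1.npz",p=p,d=d,E=E);cv2.imwrite("pics/w1.png",p[...,::-1])
C=cloud("wrist",d,E);np.set_printoptions(precision=4,suppress=True)
h=cv2.cvtColor(p,cv2.COLOR_RGB2HSV);m=cv2.inRange(h,(20,120,100),(32,255,255))&((abs(C[...,0]-.485)<.06)*255).astype(np.uint8)
pts=np.argwhere(m)[:,::-1];q=onz("wrist",pts,.0105,E);v=cv2.fitLine(q[:,:2].astype(np.float32),2,0,.01,.01).ravel();print(len(q),"line",v,np.degrees(np.arctan2(v[1],v[0])),q.min(0),q.max(0))
P=C[(d>0)&(C[...,2]>.08)&(C[...,2]<.1)&(abs(C[...,0]-.52)<.04)&(C[...,1]<.18)]
if len(P):print("rail",cv2.minAreaRect(P[:,:2].astype(np.float32)),P.min(0),P.max(0))
E
```

```text
165 line [0.3688 0.9295 0.5137 0.1819] 68.357414 [0.3293 0.0013 0.0105] [0.6101 0.3346 0.0105]
rail ((0.5208090543746948, 0.06821734458208084), (0.15267232060432434, 0.010226192884147167), 83.28428649902344) [ 0.5073 -0.0076  0.08  ] [0.5341 0.144  0.0914]
```

View pics/w1.png

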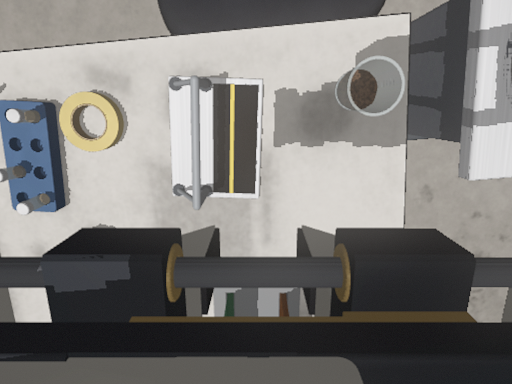

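The wrist view shows the yellow line at column ~232 (rows 83–193), the rail at ~196, and the plates just visible at (229,305) green and (284,305) amber. My yellow mask caught other pixels as well, so I'm restricting it.

Run:
```python
from h import *
np.set_printoptions(precision=4,suppress=True)
f=np.load("pics/w1.npz");p,d,E=f["p"],f["d"],f["E"]
h=cv2.cvtColor(p,cv2.COLOR_RGB2HSV);m=cv2.inRange(h,(20,120,100),(32,255,255));m[:70]=0;m[205:]=0;m[:,:215]=0;m[:,250:]=0
q=onz("wrist",np.argwhere(m)[:,::-1],.0105,E)[:,:2];v=cv2.fitLine(q.astype(np.float32),2,0,.01,.01).ravel();t=(q-v[2:])@v[:2];print(len(q),np.degrees(np.arctan2(v[1],v[0])),t.min(),t.max(),"mid",v[2:]+v[:2]*(t.min()+t.max())/2)
# black mat (dark pixels) and base (white) outline
g=p.max(2);b=((g<50)*255).astype(np.uint8)|m;b[:78]=0;b[200:]=0;b[:,:200]=0;b[:,:][:,262:]=0
k,l,st,_=cv2.connectedComponentsWithStats(b);i=1+st[1:,4].argmax();print(st[i])
q=onz("wrist",np.argwhere(l==i)[:,::-1],.01,E)[:,:2];print("mat",cv2.minAreaRect(q.astype(np.float32)))
C=cloud("wrist",d,E)
P=C[(d>0)&(C[...,2]>.078)&(C[...,2]<.1)&(abs(C[...,0]-.52)<.04)&(C[...,1]<.18)]
v=cv2.fitLine(P[:,:2].astype(np.float32),2,0,.01,.01).ravel();print("rail",v,np.degrees(np.arctan2(v[1],v[0])))
x=np.array([np.cos(np.radians(-7)),np.sin(np.radians(-7))]);print("origin from rail",np.array(cv2.minAreaRect(P[:,:2].astype(np.float32))[0])-.0358*x)
```

```text
94 84.42159 -0.09188552104014099 0.05341628671773535 mid [0.4859 0.0731]
[229 184   4   9  21]
mat ((0.49364620447158813, 0.1395939588546753), (0.011716767214238644, 0.004288379568606615), 83.86031341552734)
rail [0.1192 0.9929 0.5197 0.0642] 83.15273
origin from rail [0.4853 0.0726]
```

>>> {"name": "jog_arm", "arguments": {"rows": [40, -42, 6.2, 10, 0, 40, -42, 6.2, 10, 0, 40, -42, 6.2, 10, 0, 40, -42, 6.2, 10, 0, 40, 0, 0, 0, 0, 40, 0, 0, 0, 0]}}

```text
time: 5.65
tool_pos: [0.4406, 0.2708, 0.2625]
tool_rot: [3.14, -0.001, -1.657]
contact_force: [-0.2, -0.6, -1.2]
opening: 0.0402
```

Run:
```python
from h import *
from cell import *
s=observe();p,d=read_camera("wrist");E=wristE(s);np.savez("pics/w2.npz",p=p,d=d,E=E);cv2.imwrite("pics/w2.png",p[...,::-1])
np.set_printoptions(precision=4,suppress=True);print(s["tool_pos"],s["contact_force"])
h=cv2.cvtColor(p,cv2.COLOR_RGB2HSV);C=cloud("wrist",d,E)
for nm,lo,hi in(("amber",(6,100,40),(19,255,255)),("green",(60,70,30),(90,255,200))):
    m=(cv2.inRange(h,lo,hi)>0)&(abs(C[...,2]-.158)<.008)&(d>0)
    P=C[m]
    if len(P)>10:print(nm,len(P),cv2.minAreaRect(P[:,:2].astype(np.float32)),np.median(P,0),np.argwhere(m).min(0),np.argwhere(m).max(0))
```

```text
[0.4406 0.2708 0.2625] [-0.2298 -0.6317 -1.2159]
amber 506 ((0.43508291244506836, 0.34650999307632446), (0.08557944744825363, 0.007860900834202766), 84.86283874511719) [0.4349 0.329  0.1585] [226 267] [315 276]
green 14 ((0.5086025595664978, 0.29948893189430237), (0.0028618364594876766, 0.004196169786155224), 0.6418543457984924) [0.5086 0.2996 0.1579] [229 181] [233 184]
```

View pics/w2.png

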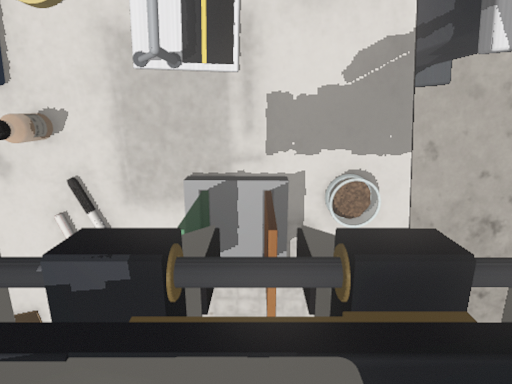

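The amber top edge is at columns 267–276, rows 226–315, and the fingers straddle its line. Moving over it, then down, then closing.

>>> {"name": "jog_arm", "arguments": {"grip_force": 20, "rows": [40, -38, 6.2, 0, 0, 40, -38, 6.2, 0, 0, 40, 0, 0, 30, 0, 40, 0, 0, 30, 0, 40, 0, 0, 25, 0, 40, 0, 0, 17, 0, 40, 0, 0, 15, 0, 40, 0, 0, 10, 0, 40, 0, 0, 0, 0, 40, 0, 0, 0, 0]}}

```text
time: 6.7
tool_pos: [0.436, 0.3466, 0.1369]
tool_rot: [-3.141, 0.0, -1.659]
contact_force: [-0.3, -0.4, 0.7]
opening: 0.0401
```

>>> {"name": "jog_arm", "arguments": {"grip_force": 20, "rows": [0, 0, 0, 0, 0, 0, 0, 0, 0, 0, 0, 0, 0, 0, 0, 0, 0, 0, 0, 0, 0, 0, 0, 0, 0, 0, 0, 0, 0, 0]}}

```text
time: 7.3
tool_pos: [0.4352, 0.3471, 0.1364]
tool_rot: [3.141, 0.0, -1.658]
contact_force: [-0.8, 0.3, 1.9]
opening: 0.0076
```

>>> {"name": "jog_arm", "arguments": {"grip_force": 25, "rows": [0, 0, 0, -6, 0, 0, 0, 0, -10, 0, 0, 0, 0, -14, 0, 0, 0, 0, -20, 0, 0, 0, 0, -30, 0, 0, 0, 0, -30, 0, 0, 0, 0, 0, 0, 0, 17, -4.6, 0, 0, 0, 34, -9.25, 0, 0, 0, 34, -9.25, 0, 0, 0, 34, -9.25, 0, 0, 0, 34, -9.25, 0, 0, 0, 34, -9.25, 0, 0, 0, 34, -9.25, 0, 0, 0, 34, -9.25, 0, 0, 0, 15.5, -4.6, 0, 0, 0, 0, 0, 0, 1.7, 0, 0, 0, 0, 0, 0, 0, 0, 0, 0, 0, 0, 0, 0, 0]}}

```text
time: 9.3
tool_pos: [0.4853, 0.072, 0.246]
tool_rot: [3.141, 0.0, -1.686]
contact_force: [-0.1, 0.4, -3.4]
opening: 0.0079
```

Run:
```python
from h import *
from cell import *
s=observe();print(s["tool_pos"],s["tool_rot"],s["contact_force"],s["opening"],s["qpos"])
p,d=read_camera("side");np.savez("pics/s3.npz",p=p,d=d)
cv2.imwrite("pics/s3.png",cv2.resize(p[60:240,100:370,::-1],None,fx=2.9,fy=2.9,interpolation=2))
w,dw=read_camera("wrist");E=wristE(s);np.savez("pics/w3.npz",p=w,d=dw,E=E)
```

```text
[0.48527914 0.07200095 0.24599428] [ 3.14123238e+00  9.12579611e-05 -1.68582280e+00] [-0.13923258  0.4152904  -3.36805112] 0.007855861703647491 [-9.15576416e-03  2.63570647e-01  1.58140808e+00  1.33803685e-04
  1.29696254e+00 -3.03575817e+00]
```

View pics/s3.png

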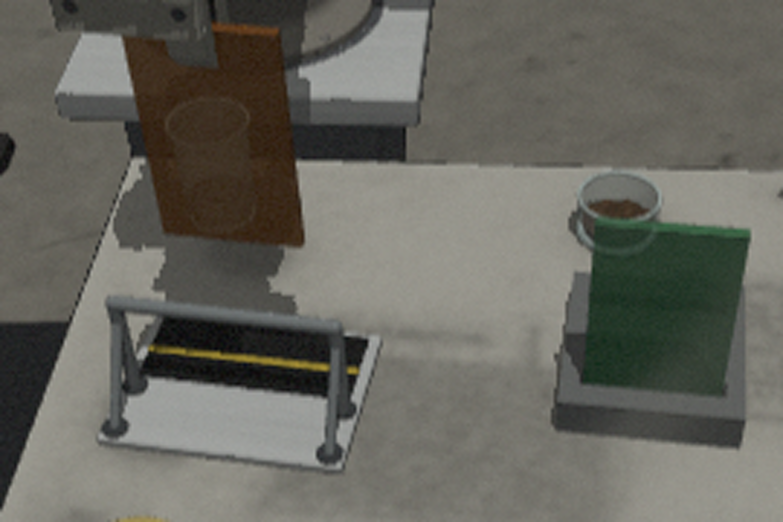

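The side view shows the plate hanging upright above the rack, its bottom edge at crop (165,234)–(303,245). Green is still in its slot. Checking the plate's bottom against the line.

Run:
```python
from h import *
np.set_printoptions(precision=4,suppress=True)
q=onz("side",np.array([[165,235],[303,246]])/2.9+[100,60],.1176);print("bottom",q,q.mean(0),np.degrees(np.arctan2(*(q[1]-q[0])[[1,0]])))
q=onz("side",np.array([[125,30],[278,30]])/2.9+[100,60],.2676);print("top",q)
f=np.load("pics/s3.npz");C=cloud("side",f["d"]);h=cv2.cvtColor(f["p"],cv2.COLOR_RGB2HSV)
m=(cv2.inRange(h,(6,100,30),(19,255,255))>0)&(abs(C[...,0]-.485)<.04)&(C[...,1]<.15)&(C[...,2]>.1)
P=C[m];print(len(P),P.min(0),P.max(0));A=np.c_[P[:,1:],np.ones(len(P))];print("x=ay+bz+c",np.linalg.lstsq(A,P[:,0],rcond=None)[0])
f=np.load("pics/w3.npz");p,E=f["p"],f["E"]
h=cv2.cvtColor(p,cv2.COLOR_RGB2HSV);m=cv2.inRange(h,(20,120,100),(32,255,255));print(np.argwhere(m).shape)
q=onz("wrist",np.argwhere(m)[:,::-1],.0105,E)[:,:2];q=q[(abs(q[:,0]-.485)<.02)&(q[:,1]<.16)];print(len(q),q.min(0) if len(q) else 0,q.max(0) if len(q) else 0)
```

```text
bottom [[0.4858 0.0303 0.1176]
 [0.4931 0.1186 0.1176]] [0.4895 0.0745 0.1176] 85.2795373656705
top [[0.4938 0.0348 0.2676]
 [0.4907 0.1185 0.2676]]
3390 [0.4624 0.0287 0.1194] [0.5245 0.1187 0.3444]
x=ay+bz+c [0.1095 0.0028 0.4817]
(128, 2)
57 [0.4759 0.0012] [0.4826 0.0393]
```

>>> {"name": "jog_arm", "arguments": {"rows": [0, 1.5, 0.6, 15, 0, 0, 0, 0, 25, 0, 0, 0, 0, 25, 0, 0, 0, 0, 20, 0, 0, 0, 0, 12, 0, 0, 0, 0, 4, 0, 0, 0, 0, 2, 0, 0, 0, 0, 2, 0, 0, 0, 0, 0, 0, 0, 0, 0, 0, 0]}}

```text
time: 10.4
tool_pos: [0.4851, 0.0697, 0.1417]
tool_rot: [-3.141, -0.0, -1.687]
contact_force: [0.5, 0.9, -2.6]
opening: 0.0078
```

Run:
```python
from h import *
from cell import *
s=observe();print(s["tool_pos"],s["contact_force"],s["opening"])
p,d=read_camera("side");np.savez("pics/s4.npz",p=p,d=d)
cv2.imwrite("pics/s4.png",cv2.resize(p[100:230,110:250,::-1],None,fx=4.5,fy=4.5,interpolation=2))
```

```text
[0.48507649 0.06965824 0.14171063] [ 0.45731847  0.87674523 -2.57022393] 0.007768233744602353
```

View pics/s4.png

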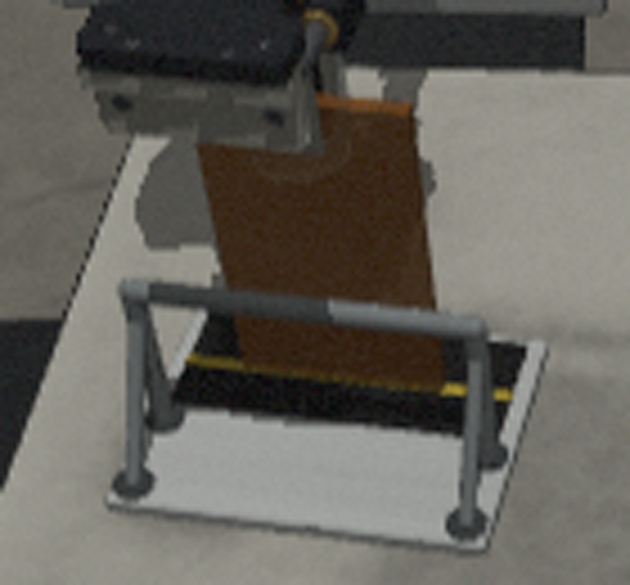

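The plate is about 3 mm above the mat, on the yellow line. It spans crop columns 243–441 against a line from 188–513, so it is about 2 mm towards -y. I'll correct that and set it down.

>>> {"name": "jog_arm", "arguments": {"rows": [0, -1.8, 0, 0, 0, 0, 0, 0, 1.5, 0, 0, 0, 0, 1, 0, 0, 0, 0, 0.7, 0, 0, 0, 0, 0, 0]}}

```text
time: 10.95
tool_pos: [0.4852, 0.0713, 0.1384]
tool_rot: [-3.141, -0.0, -1.687]
contact_force: [0.1, -1.1, 0.8]
opening: 0.0078
```

>>> {"name": "jog_arm", "arguments": {"rows": [0, 0, 0, 0.4, 0, 14, 0, 0, 0, 0, 14, 0, 0, 0, 0, 14, 0, 0, 0, 0, 14, 0, -2, 0, 0, 14, 0, -2, 0, 0, 14, 0, -2, 0, 0, 14, 0, -2, 0, 0, 14, 0, -2, 0, 0, 14, 0, -2, 0, 0, 15, 0, -2, 0, 0, 15, 0, -2, 0, 0, 15, 0, -2, 0, 0, 15, 0, 0, 0, 0]}}

```text
time: 12.35
tool_pos: [0.5032, 0.0693, 0.1376]
tool_rot: [-3.141, -0.0, -1.687]
contact_force: [-0.1, -0.1, 0.6]
opening: 0.015
```

Run:
```python
from h import *
from cell import *
s=observe();print(s["time"],s["tool_pos"],s["contact_force"],s["opening"])
p,d=read_camera("side");np.savez("pics/s5.npz",p=p,d=d)
cv2.imwrite("pics/s5.png",cv2.resize(p[100:230,110:250,::-1],None,fx=4.5,fy=4.5,interpolation=2))
```

```text
12.35 [0.50316611 0.06928794 0.13757314] [-0.07905086 -0.06833984  0.55137629] 0.01495418695873684
```

View pics/s5.png

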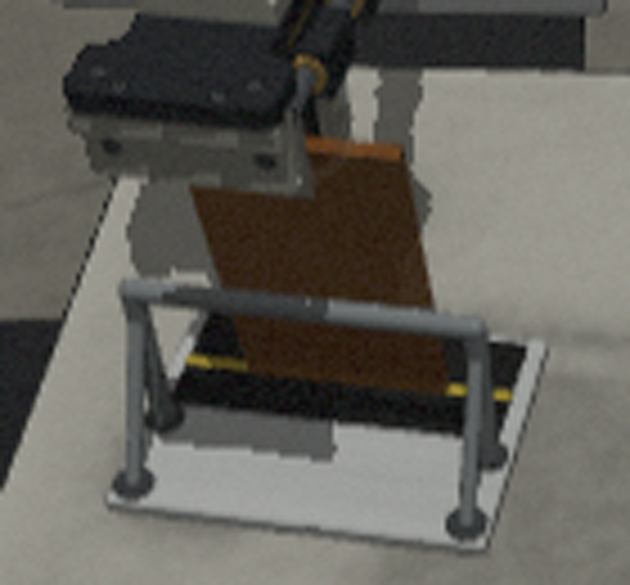

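The plate is tilting with the fingers, its foot still on the line (crop 248–447). Continuing down to the rail.

>>> {"name": "jog_arm", "arguments": {"rows": [15, 0, -2, 0, 0, 16, 0, -2, 0, 0, 16, 0, -2, 0, 0, 16, 0, -2, 0, 0, 16, 0, -2, 0, 0, 17, 0, -2, 0, 0, 17, 0, -2, 0, 0, 17, 0, -2, 0, 0, 18, 0, -2, 0, 0, 18, 0, -2, 0, 0, 18, 0, -2, 0, 0, 18, 0, -2, 0, 0, 18, 0, -2, 0, 0, 18, 0, -2, 0, 0, 18, 0, -1, 0, 0, 18, 0, 0, 0, 0, 18, 0, 0, 0, 0]}}

```text
time: 14.1
tool_pos: [0.5316, 0.066, 0.1376]
tool_rot: [3.141, -0.0, -1.687]
contact_force: [-0.2, 0.7, -1.7]
opening: 0.0183
```

Run:
```python
from h import *
from cell import *
s=observe();print(s["time"],s["tool_pos"],s["contact_force"],s["opening"],s["qpos"][5])
p,d=read_camera("side");np.savez("pics/s6.npz",p=p,d=d)
cv2.imwrite("pics/s6.png",cv2.resize(p[100:230,110:250,::-1],None,fx=4.5,fy=4.5,interpolation=2))
```

```text
14.1 [0.53159588 0.06598579 0.137565  ] [-0.22577081  0.69164482 -1.66063821] 0.01827135887997698 -3.0445213743989306
```

View pics/s6.png

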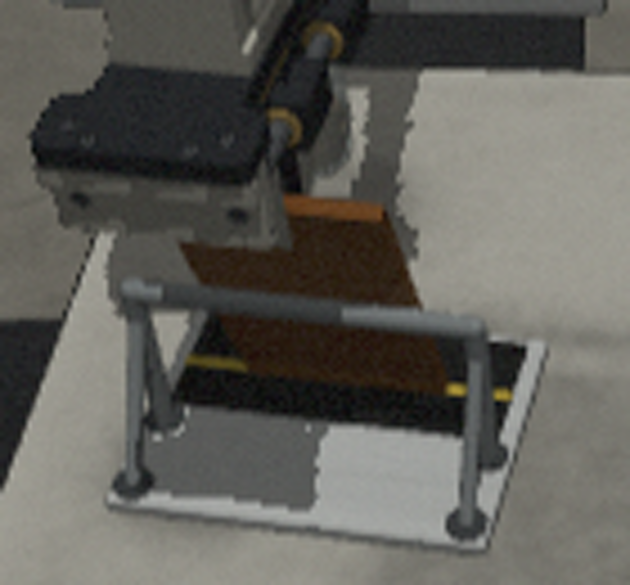

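>>> {"name": "jog_arm", "arguments": {"rows": [21, 0, -1, 0, 0, 24, 0, -1, 0, 0, 26, 0, 0, 0, 0, 26, 0, 0, 0, 0, 26, 0, 0, 0, 0, 26, 0, 0, 0, 0]}}

```text
time: 14.75
tool_pos: [0.5336, 0.0657, 0.1376]
tool_rot: [3.142, -0.0, -1.687]
contact_force: [0.3, -0.8, -0.4]
opening: 0.0263
```

```bash
cat > lean.py <<'E'
from h import *
from cell import *
import sys
np.set_printoptions(precision=4,suppress=True)
s=observe();print(s["time"],s["tool_pos"],s["contact_force"],s["opening"])
p,d=read_camera("side");np.savez("pics/%s.npz"%sys.argv[1],p=p,d=d)
cv2.imwrite("pics/%s.png"%sys.argv[1],cv2.resize(p[95:225,110:360,::-1],None,fx=3.2,fy=3.2,interpolation=2))
C=cloud("side",d);h=cv2.cvtColor(p,cv2.COLOR_RGB2HSV)
m=(cv2.inRange(h,(5,90,20),(19,255,255))>0)&(d>0)&(C[...,1]<.15)&(C[...,1]>0)&(C[...,2]>.015)&(C[...,2]<.15)&(abs(C[...,0]-.5)<.06)
m=cv2.erode(m.astype(np.uint8),np.ones((3,3)))>0
P=C[m];A=np.c_[P[:,1:],np.ones(len(P))]
for _ in range(3):
    c=np.linalg.lstsq(A,P[:,0],rcond=None)[0];k=abs(A@c-P[:,0])<.004;A,P=A[k],P[k]
n=np.array([1,-c[0],-c[1]]);n/=np.linalg.norm(n)
print(len(P),"lean",np.degrees(np.arcsin(-n[2])),"yaw",-np.degrees(np.arctan(c[0])),"back face x at y=.072,z=.01:",c@[.072,.01,1],"y range",P[:,1].min(),P[:,1].max(),"zmax",P[:,2].max())
E
python3 lean.py s7
```

```text
14.75 [0.5336 0.0657 0.1376] [ 0.2743 -0.8492 -0.4326] 0.026310617427375404
725 lean 19.685464582031045 yaw -6.663035391523097 back face x at y=.072,z=.01: 0.48991799117097745 y range 0.027493962835886537 0.11657846593902602 zmax 0.1463672122248041
```

The lean is 19.7° and the bottom edge is on the line. Lifting the open fingers clear.

>>> {"name": "jog_arm", "arguments": {"rows": [26, 0, 0, -4, 0, 26, 0, 0, -6, 0, 26, 0, 0, -10, 0, 26, 0, 0, -20, 0, 26, 0, 0, -30, 0, 26, 0, 0, -30, 0, 26, 0, 0, -20, 0, 26, 0, 0, 0, 0, 26, 0, 0, 0, 0, 26, 0, 0, 0, 0, 26, 0, 0, 0, 0]}}

```text
time: 15.9
tool_pos: [0.5331, 0.0657, 0.2565]
tool_rot: [3.139, -0.0, -1.687]
contact_force: [0.6, 0.1, 0.7]
opening: 0.0259
```

```bash
python3 lean.py s8
```

```text
15.9 [0.5331 0.0657 0.2565] [0.5521 0.0538 0.6838] 0.02593345385277493
896 lean 19.637510897809292 yaw -6.729437172522061 back face x at y=.072,z=.01: 0.48991584009519734 y range 0.0269973062604299 0.11644414062108879 zmax 0.14714733732198948
```

View pics/s8.png

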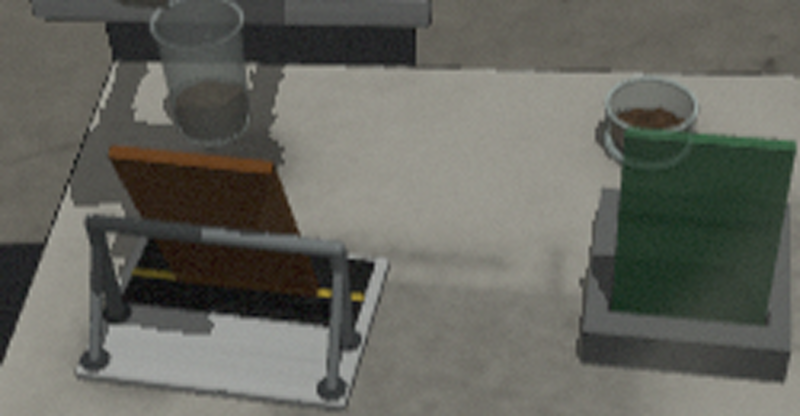

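The amber plate leans on the rail with its foot on the line (crop 174–317), the gripper is clear, and green is in its slot.

```bash
python3 -c "
from cell import *
print(hand_in())"
```

```text
the job is handed in; nothing more can be done
None
```

The amber plate is out of the stand and leaning on the drying rack. I drew it straight up, set it upright on the yellow line, then tipped it back onto the rail between loosely open fingers. After lifting clear, I handed the job in at about 16 s of the 35 s allowed.

- **Lean:** the last side-camera checks read 19.7° with the fingers open around the plate and 19.6° after the gripper lifted clear. The bottom edge had not moved between the two.
- **Position:** the bottom edge is within about 1 mm of the yellow line, and the plate's middle is about 1 mm from the middle between the posts. My estimates of the line from the different cameras varied by 1–2 mm.
- **Angle along the line:** the plate is turned −6.7° about the vertical, against −6.8° for the rack.
- **Green plate:** it still stands in its slot.
- **Contact forces:** the readings at the end of each move stayed below 4 N.

No check failed. The hand-in gave no verdict.

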